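Drop the display frame's kick leg and hold the frame upright

ROBOT

A 6-joint arm with a two-finger parallel gripper is mounted at the origin on the work surface. World frame = base frame: x ahead of the robot, y to its left, z up, the work surface at z = 0. Lengths are in m, angles in degrees, forces in N, time in s.
With the tool pointing down it reaches from about 0.25 to 0.725 m from the base axis. Payload 9.7 kg.
Tool frame: the origin (TCP) lies at the very end of the fingers, on their centre line; the grasp point (between the pads) lies 19 mm behind it; y points along the fingers, x is the direction in which the jaws open and shut, and the axes are right-handed (so a half turn about y gives the same grasp; the last joint's range is limited). The gripper opens to 85 mm and grips with 20 to 120 N. Pads are 22 mm wide; open, the fingers measure 114 mm over their backs; the gripper's body (76 mm by 85 mm) begins 54 mm behind the grasp point. The pads swing forward as they close: fully open they stand 13 mm farther back than shut.
Start: joints at [-75.86, 4.979, 10.078, 95.1, 0, 90], TCP at [0.134, -0.533, 0.231] pointing down, gripper open.
Joint ranges: [-179.16, 179.16], [-48.56, 103.87], [-65.8, 70.77], [-126.05, 130.52], [-82.76, 87.17], [-180, 180]. Speed limits (degrees/s): [127.2, 127.2, 147.25, 180, 180, 180].

INTERFACE

Orientations are given as [roll, pitch, yaw] about the fixed x, y, z axes, in that order (R = Rz(yaw) Ry(pitch) Rx(roll)).
In Python, from workcell import bot gives the robot as it stands.
- The arm moves only by the shell command python3 -m jog 'ROWS' [FORCE]. ROWS is JSON, a list of rows, each a list of 7 numbers: the closure, from 0 (fully open) to 1 (shut), then the shift along the world's x, y, z in units of 25 mm (1.0 is 25 mm), then the turn, a rotation vector about the world's x, y, z in units of 5 degrees (1.0 is 5 degrees). A call has 1 to 5 rows; each row is the pose to reach, as a shift and turn from the pose commanded when the call began; what a row does not reach only later rows make up. A row lasts 1/10 s, in which the tool goes at most 50 mm and 8.59 degrees, less where a joint would pass 70% of its speed; a pose out of reach is approached as far as the arm can. A call with a gripper value outside its range is refused whole. The fingers move at their own pace and stop on an object; FORCE is the grip in N (left out, the last holds). Time passes only in rows, so rows that repeat a pose let the fingers close. It gives the time, the measured TCP pose, the force and the opening at its end, in the units of the state.
- bot.get_obs(): the state, without advancing time (a new reading comes with each control period).
- bot.camera(name): name is "side" or "top" or "wrist"; returns (picture, depth): 384x512x3 uint8, red, green, blue; 384x512 float32, m along the optical axis (not along the pixel's ray), 0 where there is no reading.
- bot.camera_model(name): a dict with "fx", "fy", "cx", "cy" (pixels), "rvec" (rotation vector, rad) and "tvec" (3), from world to camera coordinates, as OpenCV has them; the wrist camera has in their place "tool_from_camera" (4x4, takes a point from camera to tool coordinates, whose origin is the TCP and whose axes are the tool frame's). Camera axes: x right, y down, z forward; pixel columns grow to the right and rows downward; lengths in m; the calibration is good to about 2 mm. A picture is of the moment at which its call begins: read the wrist's pose just before it. camera_model takes no time and is no camera call.
- bot.job_done(): hands the job in, once; it reports no verdict.
Trained networks look in the newest picture that a camera, given by its name, has taken for a name from the list of things; names that differ only in an ending like _2 or _b are one class to them, and where a whole thing is asked for, a point or a joint stands for the part that bears it (a point fixed in the world has none). Each returns a list of dicts, best first, with "conf" (0 to 1); they miss things now and then, are a little off and sometimes report something else, mostly with a low value. They report only what shows in the picture. A call takes as long as a camera call.
- bot.regions_of(camera, label): "pixels" (384x512 bool, what is visible of it) and "point" ([row, column] in pixels, amid what is visible of it).
The state is a dict: "time": time; "q": joint angles; "qd": joint speeds; "joint_efforts": joint torques, N m; "ee_pos": TCP position; "tcp_rot": TCP orientation; "wrist_force": force on the tool from outside, world axes, zero at the start; "torque": the same for the moment, N m; "opening": finger opening in m.
Only numpy, scipy, OpenCV 4.12 (cv2) and the standard library are available. Lean on these libraries where they do the work, as an engineer would, in place of code of your own. Each camera call takes 0.05 s, during which the arm holds its last target. There are 200 camera calls.

TASK

The teak display frame with the drumhead in it is leaning back against the slide-top box with its sprung kick leg folded up. While it still leans there, flip the leg down past its dead point so that the spring keeps it down; then take the frame by its top rail and tilt it up clear of the box, standing straight on its two feet where it is (do not lift it off the counter), with the leg's foot down on the counter behind it. Finish still holding the rail, so that the frame cannot tip, and leave the other things on the counter undisturbed.

Things in the scene. Friction and masses are not known exactly. Their poses are not given: they have to be found in the camera images.
- frame: teak display frame, loose, 0.6 to 1 kg, 230 (y) x 250 mm tall (z), rails 18 mm thick (x), drumhead in its +x face, flush plywood back. Origin: centre of underside, at foot level; x out of the face, away from box and robot; y left, z up the frame. Feet reach x = -15 to +15 mm. Starts on the feet's lower edge at x = -15 mm, leaning 18 degrees to -x on slide_box's top edge; upright = z vertical
- top_rail (a point): centre of the upper face of the frame's top rail, 250 mm up the frame; the rail is 18 mm thick along the frame's x, 28 mm deep, 230 mm long along y; grip it across its thickness
- foot_left (a point): centre of the underside of the frame's left foot (30 x 30 mm, 14 mm high, at y = +85 mm)
- foot_right (a point): centre of the underside of the frame's right foot (at y = -85 mm)
- leg (a joint): kick leg, right side of frame (rad): 0 folded, pointing up and 0.35 rad out to -x; grows as it swings out to -x and down; 2.25 at its stop. Spring dead point at 0.60: springs back to folded below, down above (0.04 Nm at 0, 0.065 at the stop, damped). While the frame leans, the foot meets the counter at about 1.93; as the frame comes upright the spring carries it to the stop, foot at the counter
- leg_hub (a point): pivot of the leg, on the outside of the frame's right stile: frame x = 0, y = -128 mm, z = 117 mm
- leg_tang (a point): middle of the leg's tang, a steel pin 8 mm thick, 28 mm long, sticking out sideways (frame -y) from the leg 100 mm from the hub: the place to push; about 0.20 m above the counter at the start, free space above it, outside it and on the robot's side
- leg_foot (a point): centre of the rubber end of the leg, 127 mm from the hub, 7 mm radius; the leg is a 9 mm steel rod
- slide_box: wooden slide-top box, fixed, 90 mm (its x) x 120 mm (its y) x 150 mm high, with a lid that has finger grooves; origin at the centre of its underside, x towards the frame. The frame's back rests on its top +x edge; the leg swings down past its -y side with about 60 mm to spare
- cup: terracotta cup, 76 mm wide, 85 mm high, with three sticks standing in it (165 mm high over all), loose; origin at its underside. Leave alone
- fork_case: flat chrome tuning fork case 150 x 42 x 20 mm, loose; origin at its underside. Leave alone
- dividers: pair of chrome dividers lying flat, 155 mm long, 8 mm high, loose; origin at the hinge. Leave alone
- hammer: small tuning hammer lying down, about 180 mm long, loose; origin under the middle of its handle. Leave alone
- brass_bowl: brass bowl, 90 mm wide, 40 mm high, loose; origin at its underside. Leave alone

How it is judged:
By the outcome, as a careful person would: the job done as asked, in the order asked, and still so for the second after the job is handed in, while the arm keeps its last pose, push and grip.
It also fails if it takes over 48 s, if anything falls off the work surface, if the arm or the gripper's body presses on something with over 40 N, if the wrist force passes 120 N, or if a joint passes its speed limit or range.

## Working session

There is one attempt and no reset: what is moved stays moved. The work goes in short steps, Python scripts to look and compute and a shell command to move; the robot and the scene stay as the last step left them, time stands still between calls to the robot, and variables do not carry over. Pictures are saved under pics/ and viewed, about 8 in all and at most 12, crops included, and the job is handed in when it is done.

```bash
ls; mkdir -p pics; cat > h.py <<'E'
import numpy as np, cv2
from workcell import bot
from scipy.spatial.transform import Rotation as R
def cam(n):
    o=bot.get_obs(); p,d=bot.camera(n); m=bot.camera_model(n)
    if 'rvec' in m:
        T=np.eye(4);T[:3,:3]=cv2.Rodrigues(np.array(m['rvec'],float))[0];T[:3,3]=np.ravel(m['tvec']);W=np.linalg.inv(T)
    else:
        T=np.eye(4);T[:3,:3]=R.from_euler('xyz',o['tcp_rot'],degrees=True).as_matrix();T[:3,3]=o['ee_pos'];W=T@np.array(m['tool_from_camera'])
    v,u=np.mgrid[:384,:512]
    P=np.stack([(u-m['cx'])/m['fx']*d,(v-m['cy'])/m['fy']*d,d],-1)@W[:3,:3].T+W[:3,3]
    P[d==0]=np.nan
    return p,d,P,W,m
E
python3 - <<'E'
from h import *
print(bot.get_obs())
ims=[]
for n in ['side','top']:
    p,d,P,W,m=cam(n); ims.append(p); np.savez(f'{n}.npz',p=p,P=P)
    print(n,W.round(3).tolist(),m['fx'])
    for l in ['frame','slide_box','leg_tang','leg_foot','leg_hub','top_rail','cup','fork_case','dividers','hammer','brass_bowl']:
        for r in bot.regions_of(n,l)[:1]:
            q=P[r['pixels']];i,j=map(int,r['point'])
            print(n,l,round(r['conf'],2),i,j,P[i,j].round(3),np.nanmin(q,0).round(3),np.nanmax(q,0).round(3))
    cv2.imwrite(f'pics/{n}1.png',cv2.resize(p[...,::-1],(800,600)))
E
```

```text
pics
{'time': 0.0, 'q': array([-7.58591605e+01,  5.01227132e+00,  1.00327519e+01,  9.50999056e+01,
        7.19478748e-04,  8.99987920e+01]), 'qd': array([-0.04195367, -0.02126904,  0.03135916, -0.05336997, -0.03294046,
       -0.06692288]), 'joint_efforts': array([-2.50630757e-03, -5.20390141e+01,  4.64800322e+01,  1.63052307e-02,
        4.32181565e-06, -3.83502936e-06]), 'ee_pos': array([ 0.13431306, -0.53309948,  0.23055659]), 'tcp_rot': array([-8.99992788e+01,  7.94249832e-02, -7.58579525e+01]), 'wrist_force': array([-0.24613793, -0.02587552, -0.07339288]), 'torque': array([-0.00024966,  0.03396344, -0.00272873]), 'opening': 0.08537579254391327}
side [[-0.983, -0.154, 0.105, 0.478], [-0.186, 0.764, -0.618, 0.821], [0.015, -0.627, -0.779, 1.197], [0.0, 0.0, 0.0, 1.0]] 441.50667718161503
side frame 0.71 211 267 [0.566 0.13  0.239] [ 0.457 -0.24  -0.006] [0.658 0.184 0.248]
side slide_box 0.61 230 281 [0.524 0.121 0.147] [ 0.452 -0.11  -0.006] [0.587 0.155 0.233]
side leg_tang 0.54 180 301 [ 0.49  -0.043  0.185] [ 0.46  -0.24  -0.006] [ 0.516 -0.028  0.223]
side leg_foot 0.48 179 3
[... 1035 characters left out ...]
.44 201 253 [0.578 0.046 0.147] [ 0.459 -0.098 -0.006] [0.659 0.175 0.25 ]
top leg_hub 0.95 204 252 [0.568 0.048 0.172] [ 0.459 -0.095 -0.006] [0.657 0.178 0.25 ]
top top_rail 0.96 204 250 [0.567 0.054 0.179] [ 0.461 -0.087  0.   ] [0.657 0.175 0.25 ]
top cup 0.81 180 180 [0.641 0.274 0.076] [ 0.613  0.226 -0.004] [0.685 0.318 0.171]
top fork_case 0.87 164 257 [0.703 0.037 0.022] [ 0.644 -0.015 -0.004] [0.796 0.082 0.029]
top dividers 0.64 182 309 [ 0.649 -0.134  0.012] [ 0.61  -0.226  0.   ] [ 0.722 -0.106  0.017]
top hammer 0.8 245 110 [0.433 0.501 0.022] [0.39  0.372 0.006] [0.474 0.552 0.028]
top brass_bowl 0.88 210 422 [ 0.566 -0.507  0.001] [ 0.52  -0.551 -0.006] [ 0.608 -0.445  0.047]
```

View pics/top1.png

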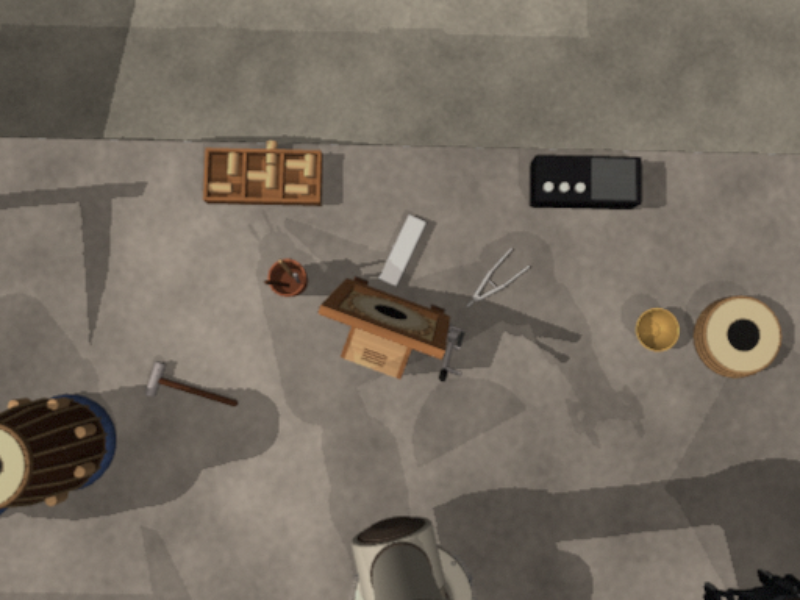

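View pics/side1.png

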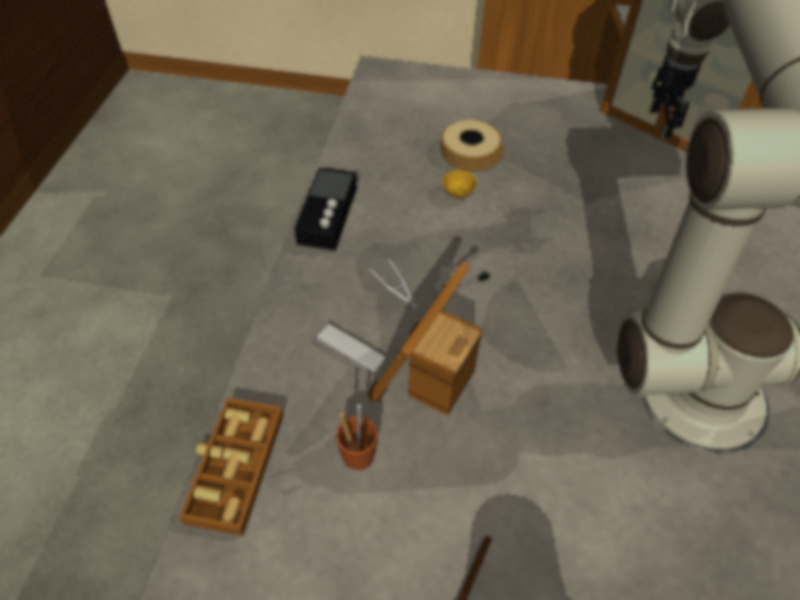

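```bash
python3 - <<'E'
import numpy as np
for n in ['side','top']:
    P=np.load(n+'.npz')['P'].reshape(-1,3)
    z=P[:,2]; 
    ws=(P[:,0]>.4)&(P[:,0]<.75)&(P[:,1]>-.15)&(P[:,1]<.25)
    a=P[ws&(z>.225)]
    print(n,'rail top',len(a),np.nanmin(a,0).round(3),np.nanmax(a,0).round(3))
    # rail: fit y-x line
    a=a[(a[:,0]>.5)]
    k=np.polyfit(a[:,1],a[:,0],1);print('x=f(y)',k,'ang',np.degrees(np.arctan(k[0])))
    l=P[ws&(z>.05)&(P[:,1]<-.02)&(P[:,0]<.56)]
    for zz in np.arange(.05,.25,.02):
        b=l[abs(l[:,2]-zz)<.01]
        if len(b): print(round(zz,2),len(b),np.median(b,0).round(3),b[:,1].min().round(3),b[:,1].max().round(3))
    t=P[ws&(z>.12)&(P[:,1]<-.06)]
    print('tang?',len(t),t.mean(0).round(3) if len(t) else '')
    b=P[ws&(abs(z-.15)<.006)&(P[:,0]<.55)&(P[:,1]>0)];print('box',b.min(0).round(3),b.max(0).round(3))
E
```

```text
side rail top 471 [ 0.497 -0.038  0.227] [0.589 0.184 0.248]
x=f(y) [0.34764462 0.51570638] ang 19.1697321080254
0.11 21 [ 0.552 -0.057  0.115] -0.084 -0.052
0.13 7 [ 0.545 -0.061  0.121] -0.078 -0.051
0.15 13 [ 0.512 -0.05   0.153] -0.066 -0.048
0.17 15 [ 0.499 -0.046  0.171] -0.054 -0.041
0.19 30 [ 0.48  -0.044  0.195] -0.072 -0.036
0.21 28 [ 0.47  -0.034  0.211] -0.044 -0.028
0.23 17 [ 0.497 -0.032  0.237] -0.038 -0.022
tang? 12 [ 0.505 -0.067  0.16 ]
box [0.456 0.012 0.144] [0.55  0.152 0.155]
top rail top 720 [ 0.469 -0.044  0.225] [0.593 0.177 0.25 ]
x=f(y) [0.34210635 0.52335757] ang 18.886143123091426
0.09 2 [ 0.557 -0.029  0.096] -0.03 -0.027
0.11 33 [ 0.554 -0.069  0.115] -0.086 -0.026
0.13 95 [ 0.542 -0.062  0.129] -0.083 -0.022
0.15 53 [ 0.541 -0.054  0.146] -0.076 -0.022
0.17 41 [ 0.532 -0.048  0.169] -0.057 -0.021
0.19 60 [ 0.49  -0.049  0.196] -0.074 -0.023
0.21 52 [ 0.48  -0.04   0.213] -0.068 -0.023
0.23 37 [ 0.518 -0.034  0.227] -0.045 -0.021
tang? 88 [ 0.523 -0.069  0.145]
box [0.459 0.015 0.144] [0.55  0.146 0.156]
```

The top view shows the frame's rail from (320,310) to (450,350), with the leg on its right and the black rubber end at (443,375). The side view shows the frame leaning on the box, with the leg end at (483,276). Next I'll fit the frame pose to the depth.

```bash
cat >> h.py <<'E'
def frameR(yaw,lean): return R.from_euler('zy',[yaw,-lean],degrees=True) if 0 else R.from_euler('ZY',[yaw,-lean],degrees=True)
def fit(P,x0,lean=None):
    from scipy.optimize import least_squares
    h=np.array([.009,.115,.118]);c=np.array([0,0,.132])
    def loc(v,P):
        L=lean if lean is not None else v[3]
        return frameR(v[2],L).inv().apply(P-[v[0],v[1],0])+[-.015,0,0]  # v0,v1: pivot edge (local x=-15mm)
    def sdf(v,P):
        q=abs(loc(v,P)-c)-h
        return np.linalg.norm(np.maximum(q,0),axis=1)+np.minimum(q.max(1),0)
    v=np.array(x0,float)
    for tol in (.03,.015,.01,.007,.007):
        l=loc(v,P);Q=P[(abs(sdf(v,P))<tol)&(l[:,2]>.16)&(l[:,1]>-.117-tol/2)]
        v=least_squares(lambda v:sdf(v,Q),v,loss='soft_l1',f_scale=.003,x_scale=[.01,.01,3,3][:len(v)]).x
    return v,len(Q),np.sqrt(np.mean(sdf(v,Q)**2))
def w(v,lean,p): return frameR(v[2],lean).apply(np.array(p)+[.015,0,0])+[v[0],v[1],0]
E
python3 - <<'E'
from h import *
A=[]
for n in ['side','top']:
    P=np.load(n+'.npz')['P'].reshape(-1,3);P=P[np.isfinite(P).all(1)];A.append(P)
A.append(np.vstack(A))
for P in A:
  for L in (18,None):
    v,k,r=fit(P,[.60,.05,-19]+([18] if L is None else []),L)
    lean=L or v[3]
    a=np.radians(-20); t=[.1*np.sin(a),-.146,.117+.1*np.cos(a)]; f=[.127*np.sin(a),-.128,.117+.127*np.cos(a)]
    print(v.round(4),k,r.round(4),'rail',w(v,lean,[0,0,.25]).round(4),'hub',w(v,lean,[0,-.128,.117]).round(4),'tang',w(v,lean,t).round(4),'foot',w(v,lean,f).round(4))
D=np.load('top.npz');P=D['P'];p=D['p']
s=P[225:245,275:292].reshape(-1,3);c=p[225:245,275:292].reshape(-1,3)
m=(s[:,2]>.2)&(c.sum(1)<150);print('foot seen',s[m].mean(0),m.sum())
cv2.imwrite('pics/leg.png',cv2.resize(p[190:255,250:320,::-1],None,fx=8,fy=8))
E
```

```text
[  0.6013   0.0506 -19.1307] 558 0.0018 rail [0.5418 0.0713 0.2424] hub [ 0.5387 -0.0631  0.1159] tang [ 0.4747 -0.0599  0.1947] foot [ 0.4648 -0.0375  0.216 ]
[  0.6043   0.0493 -19.4475  19.3311] 562 0.0017 rail [0.5396 0.0722 0.2409] hub [ 0.5385 -0.0632  0.1154] tang [ 0.4728 -0.0591  0.1927] foot [ 0.4626 -0.0364  0.2136]
[  0.6014   0.0477 -19.1172] 1183 0.002 rail [0.5418 0.0684 0.2424] hub [ 0.5388 -0.066   0.1159] tang [ 0.4747 -0.0629  0.1947] foot [ 0.4649 -0.0404  0.216 ]
[  0.5986   0.0492 -19.1328  17.1702] 1171 0.0019 rail [0.5424 0.0687 0.2433] hub [ 0.5375 -0.0651  0.1162] tang [ 0.4745 -0.0623  0.1959] foot [ 0.465  -0.04    0.2174]
[  0.6021   0.0503 -19.0815] 1739 0.0019 rail [0.5426 0.0709 0.2424] hub [ 0.5396 -0.0635  0.1159] tang [ 0.4755 -0.0604  0.1947] foot [ 0.4657 -0.0379  0.216 ]
[  0.6013   0.0506 -19.0766  17.767 ] 1737 0.0019 rail [0.5427 0.0709 0.2427] hub [ 0.5392 -0.0633  0.116 ] tang [ 0.4755 -0.0603  0.195 ] foot [ 0.4657 -0.0379  0.2164]
foot seen [ 0.47000216 -0.03980854  0.21772593] 30
```

View pics/leg.png

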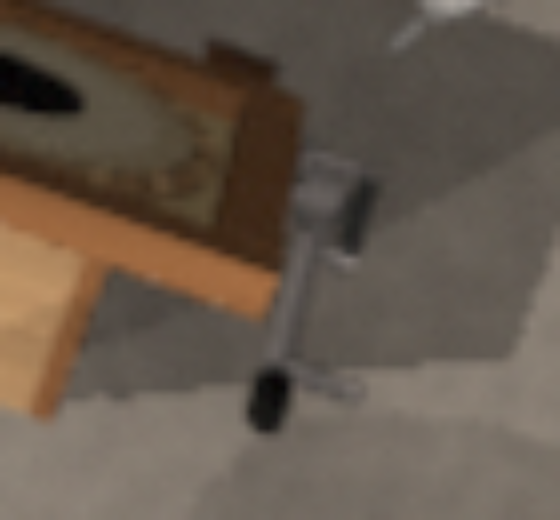

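Model and images agree, so I'm moving to above the tang with the fingers shut and tilted 15° outward.

```bash
python3 -m jog '[[1,1,1.4,2,0,0,1.6],[1,2,2.8,2.4,0,0,3.2],[1,3,4.2,2.4,0,0,4.8],[1,4,5.6,2.4,0,0,6.4],[1,4.8,6.8,2.4,0,0,8]]' 40
python3 -m jog '[[1,1,1.4,0,0,0,1],[1,2,2.8,0,0,0,2],[1,3,4.2,0,0,0,3],[1,4,5.6,0,0,0,3.36],[1,4.4,6.4,0,0,0,3.36]]'
python3 -m jog '[[1,1,1.3,0,0.6,-0.2,0],[1,2,2.6,0,1.2,-0.4,0],[1,3,3.9,0,1.8,-0.6,0],[1,4.48,5.8,0,2.84,-0.98,0],[1,4.48,5.8,0,2.84,-0.98,0]]'
python3 - <<'E'
from h import *
p,d,P,W,m=cam('wrist');o=bot.get_obs();print({k:o[k].round(3) if hasattr(o[k],'round') else o[k] for k in ('time','ee_pos','tcp_rot','q','wrist_force','opening')})
cv2.imwrite('pics/w1.png',p[...,::-1]);np.savez('w1.npz',p=p,P=P)
Rt=R.from_euler('xyz',o['tcp_rot'],degrees=True)
v=(.6021,.0503,-19.08);print('tool axes in yaw frame',(R.from_euler('z',-v[2],degrees=True)*Rt).as_matrix().round(3).tolist())
a=np.radians(-20);t=w(v,18,[.1*np.sin(a),-.146,.117+.1*np.cos(a)])
C=np.linalg.inv(W);c=C[:3,:3]@t+C[:3,3];print('tang px row,col',c[1]/c[2]*m['fy']+m['cy'],c[0]/c[2]*m['fx']+m['cx'])
E
```

```text
time: 1.7
ee_pos: [0.2553, -0.3616, 0.2918]
tcp_rot: [-90.0, -0.1, -35.5]
wrist_force: [-0.0, -0.4, -0.5]
opening: 0.0122
time: 2.2
ee_pos: [0.3656, -0.2011, 0.2913]
tcp_rot: [-90.0, -0.0, -18.9]
wrist_force: [-0.2, 0.4, 0.8]
opening: -0.0001
time: 2.7
ee_pos: [0.4778, -0.0562, 0.2905]
tcp_rot: [-74.8, 0.1, -19.0]
wrist_force: [-0.1, -0.3, -0.1]
opening: 0.0005
{'time': 2.75, 'ee_pos': array([ 0.477, -0.057,  0.291]), 'tcp_rot': array([-7.4961e+01,  6.1000e-02, -1.8963e+01]), 'q': array([-15.607,  -4.669,   5.987,  99.815,  15.016,  93.475]), 'wrist_force': array([0.26 , 0.8  , 0.222]), 'opening': -0.0002843747592559215}
tool axes in yaw frame [[1.0, -0.002, -0.002], [0.002, 0.259, 0.966], [-0.001, -0.966, 0.259]]
tang px row,col 228.33309342662997 254.7110387570928
```

View pics/w1.png

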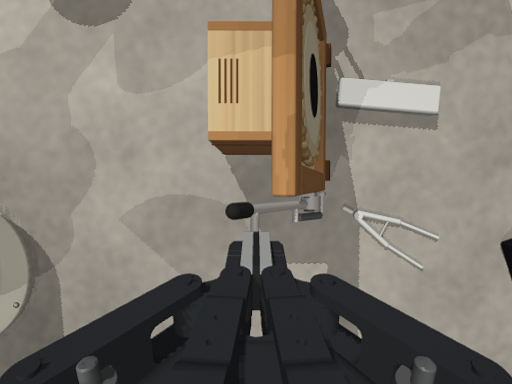

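The wrist view shows the tang at about (222,256), directly below the shut fingertips at (235,257). I'm descending and pushing along the arc.

```bash
python3 -m jog '[[1,0,0,-1,0,0,0],[1,0,0,-2,0,0,0],[1,0,0,-3,0,0,0],[1,0,0,-3.3,0,0,0]]'
python3 -m jog '[[1,-0.3,0.1,-0.5,0,0,0],[1,-0.63,0.22,-1,0,0,0],[1,-0.95,0.33,-1.48,0,0,0],[1,-1.15,0.4,-1.95,0,0,0],[1,-1.32,0.46,-2.44,0,0,0]]'
python3 -m jog '[[1,-0.06,0.02,-0.35,0,0,0],[1,-0.12,0.04,-0.7,0,0,0],[1,-0.12,0.04,-0.7,0,0,0]]'
python3 - <<'E'
from h import *
for n in ('side','wrist'):
    p,d,P,W,m=cam(n)
    if n=='side': a=cv2.resize(p[130:290,200:400,::-1],(400,320))
    else: b=cv2.resize(p[...,::-1],(400,320))
cv2.imwrite('pics/s2.png',np.hstack([a,b]));print(bot.get_obs()['wrist_force'])
E
```

```text
time: 3.15
ee_pos: [0.475, -0.0589, 0.2066]
tcp_rot: [-75.1, 0.2, -19.1]
wrist_force: [-0.6, 0.8, 0.4]
opening: -0.0
time: 3.65
ee_pos: [0.4431, -0.0474, 0.1486]
tcp_rot: [-75.0, -0.1, -19.1]
wrist_force: [-0.5, 0.9, 0.3]
opening: 0.0004
time: 3.95
ee_pos: [0.44, -0.0459, 0.1297]
tcp_rot: [-75.0, 0.1, -19.1]
wrist_force: [0.5, 0.3, 0.2]
opening: -0.0001
[ 0.9601282  -0.31668244  0.03798687]
```

View pics/s2.png

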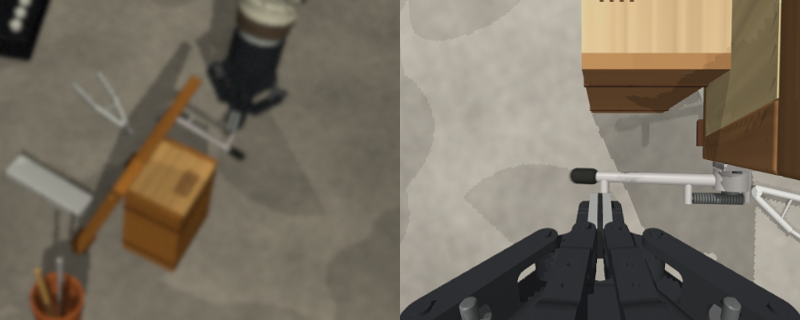

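The leg is about horizontal under the finger, past its dead point. I'm lifting off so the spring can take it down, then working out the rail approach.

```bash
python3 -m jog '[[1,-0.3,-0.3,1,0,0,0],[1,-0.3,-0.3,2.5,0,0,0],[1,-0.3,-0.3,4.5,0,0,0],[0.5,-0.3,-0.3,6.5,0,0,0],[0,-0.3,-0.3,8,0,0,0]]'
python3 - <<'E'
from h import *
p,d,P,W,m=cam('side');a=cv2.resize(p[130:290,200:400,::-1],(400,320))
np.savez('side2.npz',p=p,P=P)
p,d,P,W,m=cam('wrist');b=cv2.resize(p[...,::-1],(400,320))
cv2.imwrite('pics/s3.png',np.hstack([a,b]))
Pt=cam('top')[2].reshape(-1,3);Ps=np.load('side2.npz')['P'].reshape(-1,3)
for Q in (Pt,Ps,np.vstack([Pt,Ps])):
    Q=Q[np.isfinite(Q).all(1)]
    v,k,r=fit(Q,[.602,.05,-19.1],18);print('frame',v.round(4),k,r.round(4),w(v,18,[0,0,.25]).round(4))
    v,k,r=fit(Q,[.602,.05,-19.1,18]);print('  free lean',v.round(4))
v=(.6021,.0503,-19.08)
o=bot.get_obs();Rc=R.from_euler('xyz',o['tcp_rot'],degrees=True)
Rt=frameR(v[2],18)*R.from_euler('x',-90,degrees=True)
print('rot units',((Rt*Rc.inv()).as_rotvec(degrees=True)/5).round(3))
for h in (.30,.22): g=w(v,18,[0,0,h]);print(h,g.round(4),((g-o['ee_pos'])/.025).round(2))
print(o['time'],o['ee_pos'])
E
```

```text
time: 4.55
ee_pos: [0.433, -0.0534, 0.334]
tcp_rot: [-75.0, -0.2, -19.1]
wrist_force: [0.2, -0.6, 0.9]
opening: 0.0286
frame [  0.6131   0.0461 -14.7186] 1108 0.0025 [0.5521 0.0621 0.2424]
  free lean [  0.6026   0.0482 -14.6994  15.1183]
frame [  0.6105   0.0483 -14.9581] 562 0.0018 [0.5496 0.0645 0.2424]
  free lean [  0.4984   0.079  -15.6955 -10.1487]
frame [  0.6131   0.0478 -14.7093] 1673 0.0023 [0.5522 0.0638 0.2424]
  free lean [  0.6059   0.0497 -14.666   15.9259]
rot units [-3.968 -2.357 -0.484]
0.3 [0.528  0.0759 0.29  ] [ 3.77  5.18 -1.73]
0.22 [0.5513 0.0679 0.2139] [ 4.7   4.86 -4.77]
4.7 [ 0.43382042 -0.05363683  0.33313675]
```

View pics/s3.png

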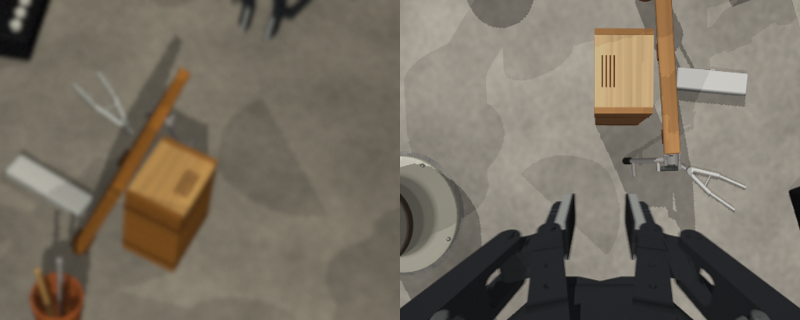

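The frame has changed yaw from -19° to about -14.7°. I'm checking whether it is still moving.

```bash
python3 - <<'E'
from h import *
for i in range(3):
    p,d,P,W,m=cam('wrist');Q=P.reshape(-1,3);Q=Q[np.isfinite(Q).all(1)]
    Q=Q[(Q[:,0]>.45)]
    for x0,L in (([.605,.05,-15],18),([.605,.05,-15,14],None)):
        v,k,r=fit(Q,x0,L);print(bot.get_obs()['time'],v.round(4),k,r.round(4),w(v,L or v[3],[0,0,.25]).round(4))
cv2.imwrite('pics/w4.png',p[...,::-1]);np.savez('w4.npz',p=p,P=P)
l=P[(P[...,2]<.2)&(P[...,2]>.004)&(P[...,0]<.58)&(P[...,1]<-.03)&(P[...,0]>.4)]
print(len(l));print(l[::max(1,len(l)//25)].round(3))
pt,_,Pt,_,_=cam('top');cv2.imwrite('pics/t4.png',cv2.resize(pt[170:260,170:310,::-1],None,fx=5,fy=5))
E
```

```text
4.75 [  0.611    0.0474 -14.5941] 4096 0.0012 [0.55   0.0632 0.2424]
4.75 [  0.607    0.0488 -14.6402  16.3401] 4096 0.0007 [0.5529 0.0629 0.2441]
4.8 [  0.6115   0.0473 -14.5806] 4224 0.0013 [0.5505 0.0631 0.2424]
4.8 [  0.6071   0.0486 -14.57    16.2502] 4223 0.0007 [0.5533 0.0626 0.2442]
4.85 [  0.612    0.0472 -14.5942] 4345 0.0014 [0.5511 0.063  0.2424]
4.85 [  0.6071   0.0488 -14.5388  16.1171] 4343 0.0007 [0.5539 0.0626 0.2443]
981
[[ 0.546 -0.03   0.158]
 [ 0.569 -0.066  0.124]
 [ 0.559 -0.065  0.128]
 [ 0.503 -0.051  0.023]
 [ 0.572 -0.073  0.114]
 [ 0.534 -0.062  0.079]
 [ 0.574 -0.075  0.115]
 [ 0.534 -0.063  0.084]
 [ 0.49  -0.052  0.01 ]
 [ 0.536 -0.065  0.086]
 [ 0.492 -0.054  0.015]
 [ 0.536 -0.067  0.088]
 [ 0.493 -0.056  0.017]
 [ 0.537 -0.068  0.088]
 [ 0.496 -0.059  0.018]
 [ 0.539 -0.07   0.09 ]
 [ 0.498 -0.061  0.022]
 [ 0.506 -0.065  0.034]
 [ 0.551 -0.077  0.116]
 [ 0.555 -0.08   0.123]
 [ 0.562 -0.084  0.11 ]
 [ 0.563 -0.086  0.112]
 [ 0.564 -0.088  0.114]
 [ 0.567 -0.09   0.113]
 [ 0.505 -0.078  0.033]
 [ 0.502 -0.087  0.034]]
```

View pics/w4.png

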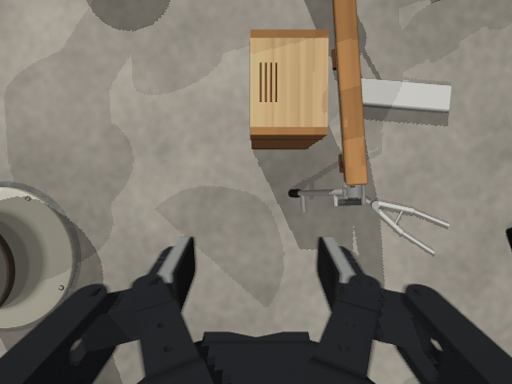

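The leg is down, with its foot at about (0.49,-0.054,0.01) and showing at px (193,294). Its spring is nudging the frame, which has twisted to -14.6° yaw and leans about 16°, still changing at roughly 2°/s. I'm securing the rail promptly.

```bash
cat > plan.py <<'E'
from h import *
import sys
v=list(map(float,sys.argv[1:4]));lean=float(sys.argv[4]);hs=list(map(float,sys.argv[5:]))
o=bot.get_obs();Rc=R.from_euler('xyz',o['tcp_rot'],degrees=True)
Rt=frameR(v[2],lean)*R.from_euler('x',-90,degrees=True)
print('rot units',((Rt*Rc.inv()).as_rotvec(degrees=True)/5).round(3))
for h in hs: g=w(v,lean,[0,0,h]);print(h,g.round(4),((g-o['ee_pos'])/.025).round(2))
E
python3 plan.py .607 .0488 -14.55 15 .31 .22
```

```text
rot units [-3.727 -2.013  0.501]
0.31 [0.5434 0.0653 0.3033] [ 4.43  4.74 -1.03]
0.22 [0.5659 0.0595 0.2164] [ 5.33  4.51 -4.51]
```

```bash
python3 -m jog '[[0,1.2,1.3,0,-0.9,-0.5,0.12],[0,2.4,2.6,0,-1.8,-1,0.25],[0,3.5,3.8,-0.5,-2.8,-1.5,0.38],[0,4.43,4.74,-1,-3.73,-2,0.5]]'
python3 - <<'E'
from h import *
for n in ('wrist','top'):
    p,d,P,W,m=cam(n);Q=P.reshape(-1,3);Q=Q[np.isfinite(Q).all(1)];Q=Q[(Q[:,0]>.45)&(Q[:,2]<.27)]
    for x0 in ([.607,.0488,-14.5,15],):
        v,k,r=fit(Q,x0,None);print(n,bot.get_obs()['time'],v.round(4),k,r.round(4),w(v,v[3],[0,0,.25]).round(4))
    cv2.imwrite(f'pics/{n}5.png',p[...,::-1])
E
python3 plan.py .607 .0488 -14.55 14.5 .22
```

```text
time: 5.3
ee_pos: [0.5445, 0.0669, 0.3045]
tcp_rot: [-90.2, -15.2, -14.5]
wrist_force: [-0.2, -1.9, 0.2]
opening: 0.0857
wrist 5.35 [  0.608    0.0468 -14.1536  15.4774] 6977 0.0006 [0.5573 0.0595 0.2449]
top 5.4 [  0.6041   0.0497 -14.2603  13.9508] 869 0.0018 [0.5598 0.0609 0.2462]
rot units [ 0.064  0.062 -0.069]
0.22 [0.5677 0.059  0.2167] [ 0.96 -0.4  -3.37]
```

View pics/wrist5.png

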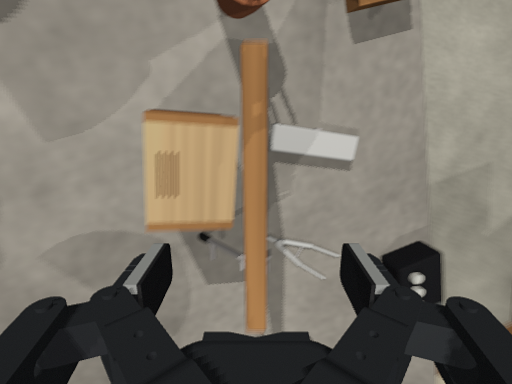

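The rail is centred between the open fingers (column 256, fingers at 150 and 360). I'm descending and gripping.

```bash
python3 -m jog '[[0,0.25,-0.1,-0.9,0,0,0],[0,0.5,-0.2,-1.8,0,0,0],[0,0.75,-0.3,-2.7,0,0,0],[0,0.96,-0.4,-3.35,0,0,0]]'
python3 -m jog '[[1,0,0,0,0,0,0],[1,0,0,0,0,0,0],[1,0,0,0,0,0,0],[1,0,0,0,0,0,0],[1,0,0,0,0,0,0]]' 50
python3 -m jog '[[1,0,0,0,0,0,0],[1,0,0,0,0,0,0],[1,0,0,0,0,0,0]]'
python3 - <<'E'
from h import *
p,d,P,W,m=cam('wrist');Q=P.reshape(-1,3);Q=Q[np.isfinite(Q).all(1)];Q=Q[(Q[:,0]>.45)]
o=bot.get_obs();print(o['ee_pos'],o['tcp_rot'],o['opening'],o['wrist_force'],o['torque'])
for n in ('wrist','top','side'):
    if n!='wrist': P=cam(n)[2];Q=P.reshape(-1,3);Q=Q[np.isfinite(Q).all(1)];Q=Q[(Q[:,0]>.45)]
    Q=Q[Q[:,2]<.25];v,k,r=fit(Q,[.607,.048,-14.5,14.5]);print(n,v.round(4),k,r.round(4),w(v,v[3],[0,0,.25]).round(4))
cv2.imwrite('pics/w6.png',p[...,::-1])
E
```

```text
time: 5.8
ee_pos: [0.5668, 0.0546, 0.2188]
tcp_rot: [-90.1, -14.9, -14.5]
wrist_force: [-0.3, 0.3, -0.1]
opening: 0.0855
time: 6.3
ee_pos: [0.5678, 0.0553, 0.2227]
tcp_rot: [-90.0, -15.1, -14.5]
wrist_force: [-3.0, 0.0, 2.7]
opening: 0.017
time: 6.6
ee_pos: [0.5677, 0.0554, 0.2226]
tcp_rot: [-90.0, -15.1, -14.5]
wrist_force: [-3.3, 0.2, 5.9]
opening: 0.017
[0.56769339 0.05537889 0.22266415] [-89.98937949 -15.11308441 -14.51619545] 0.01697468847019162 [-2.54642034  0.73862809  5.3070261 ] [0.14286902 0.88131066 0.1480533 ]
wrist [  0.6066   0.0405 -14.2757  14.4029] 14608 0.001 [0.5604 0.0522 0.2459]
top [  0.604    0.0484 -14.2279  12.901 ] 774 0.0017 [0.5641 0.0585 0.247 ]
side [  0.6124   0.0473 -14.2552  15.7959] 430 0.0018 [0.5604 0.0605 0.2446]
```

View pics/w6.png

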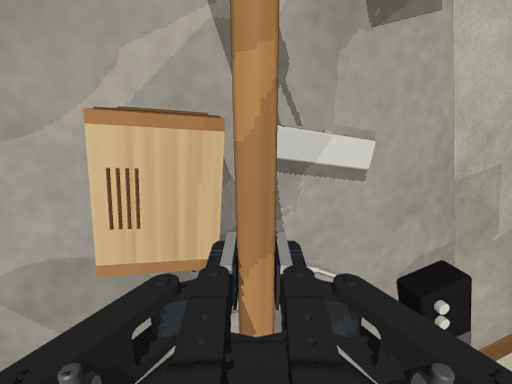

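The grip is on: opening 17 mm, pitch -15.1°, pressing about 5 N. I'm tilting up about the feet's rear edge in stages, turning the yaw back toward -19°.

```bash
python3 -m jog '[[1,0.15,-0.04,0.03,0.06,0.19,-0.06],[1,0.31,-0.07,0.06,0.12,0.38,-0.12],[1,0.47,-0.1,0.08,0.17,0.57,-0.18],[1,0.63,-0.14,0.1,0.23,0.76,-0.24],[1,0.78,-0.17,0.12,0.29,0.96,-0.3]]' 80
python3 -m jog '[[1,0.15,-0.04,0.01,0.06,0.19,-0.06],[1,0.31,-0.09,0.02,0.12,0.38,-0.12],[1,0.46,-0.13,0.03,0.17,0.57,-0.18],[1,0.61,-0.17,0.04,0.23,0.76,-0.24],[1,0.76,-0.22,0.05,0.29,0.96,-0.3]]'
python3 - <<'E'
from h import *
o=bot.get_obs();print(o['wrist_force'],o['torque'])
for n in ('wrist','top','side'):
    P=cam(n)[2];Q=P.reshape(-1,3);Q=Q[np.isfinite(Q).all(1)];Q=Q[(Q[:,0]>.45)]
    Q=Q[Q[:,2]<.258];v,k,r=fit(Q,[.611,.047,-17,5]);print(n,v.round(4),k,r.round(4),w(v,v[3],[0,0,.25]).round(4))
E
```

```text
time: 7.25
ee_pos: [0.5876, 0.0509, 0.2256]
tcp_rot: [-89.9, -10.0, -16.0]
wrist_force: [-2.5, 0.1, 7.6]
opening: 0.0163
time: 7.75
ee_pos: [0.6069, 0.0456, 0.2268]
tcp_rot: [-89.8, -5.0, -17.5]
wrist_force: [0.2, 1.5, 6.0]
opening: 0.0165
[0.20118854 1.48871995 6.04701134] [0.08028968 0.27843378 0.65182284]
wrist [  0.6052   0.0414 -16.7886   3.8506] 14637 0.0011 [0.6034 0.0419 0.2504]
top [  0.6079   0.0465 -16.2361   3.973 ] 75 0.0019 [0.6056 0.0471 0.2504]
side [  0.6094   0.0478 -17.07     4.5707] 730 0.0015 [0.6047 0.0492 0.2504]
```

```bash
python3 -m jog '[[1,0.15,-0.05,0,0.06,0.19,-0.06],[1,0.3,-0.1,0,0.12,0.38,-0.12],[1,0.45,-0.15,0,0.17,0.57,-0.18],[1,0.6,-0.2,-0.01,0.23,0.77,-0.24],[1,0.75,-0.25,-0.01,0.29,0.97,-0.3]]'
python3 -m jog '[[1,0,0,0,0,0,0],[1,0,0,0,0,0,0],[1,0,0,0,0,0,0],[1,0,0,0,0,0,0],[1,0,0,0,0,0,0]]'
python3 - <<'E'
from h import *
o=bot.get_obs();print(o['wrist_force'],o['torque'],o['ee_pos'],o['tcp_rot'])
for n in ('wrist','top','side'):
    p,d,P,W,m=cam(n);Q=P.reshape(-1,3);Q=Q[np.isfinite(Q).all(1)];Q=Q[(Q[:,0]>.45)]
    Q=Q[Q[:,2]<.26];v,k,r=fit(Q,[.611,.047,-19,0]);print(n,v.round(4),k,r.round(4),w(v,v[3],[0,0,.25]).round(4))
    np.savez(n+'7.npz',p=p,P=P)
    for l in (['leg_foot','foot_left','foot_right'] if n!='wrist' else []):
        for g in bot.regions_of(n,l)[:1]: print(l,g['conf'],g['point'])
s=np.load('side7.npz')['p'][120:290,200:400,::-1];t=np.load('wrist7.npz')['p'][...,::-1]
cv2.imwrite('pics/s7.png',np.hstack([cv2.resize(s,(470,400)),cv2.resize(t,(330,400))]))
v=(.608,.0475,-19);print('expect foot',w(v,0,[.127*np.sin(-2.25-.35),-.128,.117+.127*np.cos(2.6)]))
E
```

```text
time: 8.4
ee_pos: [0.6257, 0.0392, 0.2266]
tcp_rot: [-90.0, 0.0, -19.0]
wrist_force: [-1.5, 1.2, 9.2]
opening: 0.0165
time: 8.9
ee_pos: [0.6256, 0.0393, 0.2266]
tcp_rot: [-90.0, -0.0, -19.0]
wrist_force: [-1.0, 1.4, 7.7]
opening: 0.0165
[-0.97031239  1.41771502  7.70386482] [0.14327126 0.13432296 0.34467728] [0.6256055  0.03934412 0.22656339] [-8.99779121e+01 -3.59518552e-02 -1.90428316e+01]
wrist [  0.62     0.0362 -18.324    2.4888] 14615 0.0011 [0.6239 0.0349 0.2504]
top [  0.6205   0.0425 -18.6393   1.9777] 115 0.0019 [0.6265 0.0404 0.2504]
foot_left 0.54 [201.0, 294.4]
foot_right 0.5 [196.9, 288.8]
side [  0.6095   0.0481 -18.6297  -0.3364] 947 0.0013 [0.6251 0.0428 0.2499]
leg_foot 0.43 [188.8, 276.8]
foot_left 0.76 [206.1, 245.4]
foot_right 0.8 [209.1, 245.7]
expect foot [ 0.51860821 -0.05709538  0.00817513]
```

View pics/s7.png

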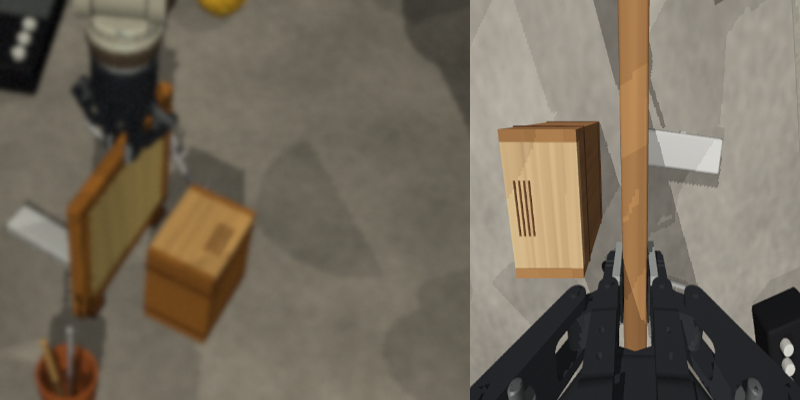

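```bash
python3 - <<'E'
from h import *
for n in ['side','top']:
    p,d,P,W,m=cam(n);P0=np.load(n+'.npz')['P']
    if n=='side':
        cv2.imwrite('pics/s8.png',cv2.resize(p[140:260,215:335,::-1],(600,600),interpolation=cv2.INTER_CUBIC))
        T=np.linalg.inv(W)
        for nm,q in (('foot',[.519,-.057,.008]),('hub',w((.609,.048,-18.8),0,[0,-.128,.117]))):
            c=T[:3,:3]@q+T[:3,3];print(nm,'px crop x,y',(c[0]/c[2]*m['fx']+m['cx']-215)*5,(c[1]/c[2]*m['fy']+m['cy']-140)*5)
    for l in ['slide_box','cup','fork_case','dividers','hammer','brass_bowl']:
        for r in bot.regions_of(n,l)[:1]:
            q=P[r['pixels']];print(n,l,round(r['conf'],2),np.nanmedian(q,0).round(3),np.nanmedian(P0[r['pixels']],0).round(3),np.nanmin(q,0).round(3),np.nanmax(q,0).round(3))
P=np.load('wrist7.npz')['P'];p=np.load('wrist7.npz')['p']
s=P[240:275,200:225].reshape(-1,3);c=p[240:275,200:225].reshape(-1,3)
k=(s[:,2]<.06)&(c.sum(1)<150);print('dark low',k.sum(),s[k].mean(0) if k.sum() else '')
k=(s[:,2]<.12)&(s[:,2]>.004);print(s[k][::10].round(3))
E
```

```text
foot px crop x,y 365.02187838741605 347.48062130074015
hub px crop x,y 284.02320705814475 204.7516502547036
side slide_box 0.79 [0.518 0.114 0.143] [0.518 0.115 0.144] [ 0.456 -0.112 -0.008] [0.594 0.155 0.155]
side cup 0.76 [0.648 0.266 0.062] [0.648 0.266 0.063] [ 0.61   0.163 -0.008] [0.701 0.304 0.169]
side fork_case 0.72 [0.74  0.033 0.018] [0.741 0.032 0.018] [ 0.697 -0.007  0.003] [0.788 0.069 0.028]
side hammer 0.66 [0.408 0.434 0.014] [0.408 0.435 0.014] [ 0.385  0.375 -0.003] [0.429 0.488 0.022]
side brass_bowl 0.83 [ 0.561 -0.502  0.023] [ 0.562 -0.502  0.023] [ 0.519 -0.554 -0.006] [ 0.602 -0.437  0.044]
top slide_box 0.67 [0.515 0.127 0.151] [0.515 0.127 0.151] [ 0.489  0.082 -0.002] [0.553 0.157 0.656]
top cup 0.94 [0.652 0.269 0.05 ] [0.652 0.269 0.05 ] [ 0.616  0.226 -0.003] [0.687 0.315 0.173]
top dividers 0.47 [ 0.647 -0.144  0.008] [ 0.647 -0.143  0.008] [ 0.616 -0.183 -0.007] [ 0.703 -0.115  0.015]
top hammer 0.6 [0.426 0.513 0.017] [0.426 0.512 0.017] [ 0.39   0.37  -0.007] [0.474 0.561 0.029]
top brass_bowl 0.61 [ 0.562 -0.496  0.019] [ 0.562 -0.496  0.019] [ 0.52  -0.529 -0.   ] [ 0.603 -0.442  0.048]
dark low 35 [ 0.52313016 -0.05436178  0.01621289]
[[ 0.522 -0.052  0.006]
 [ 0.522 -0.052  0.011]
 [ 0.518 -0.054  0.012]
 [ 0.526 -0.053  0.02 ]
 [ 0.525 -0.055  0.022]]
```

View pics/s8.png

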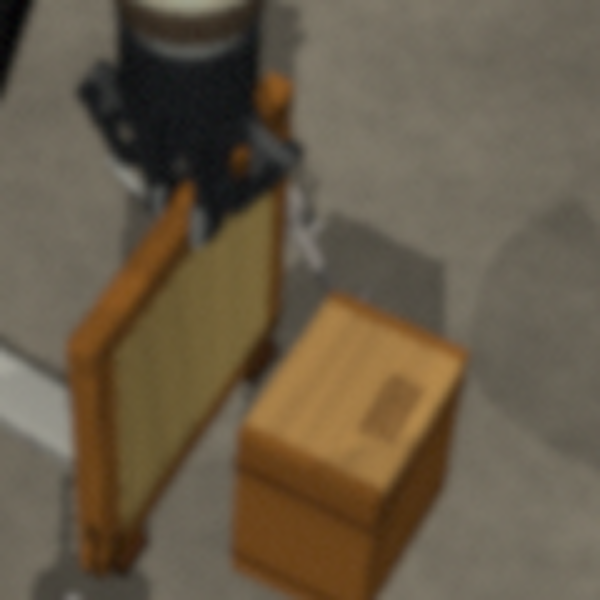

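```bash
python3 -c "
from workcell import bot
print(bot.job_done());o=bot.get_obs();print(o['time'],o['opening'],o['wrist_force'])"
```

```text
the job is handed in; nothing more can be done
None
the job is handed in; nothing more can be done
```

The leg is down and held by its spring, and the frame stands upright on its feet with the arm still gripping the top rail. I handed the job in shortly after 9 s of the 48 s; no verdict was reported.

- **Leg:** With the frame still leaning, I pushed the tang down past the dead point with the shut fingers and lifted off. The spring then carried the leg down.
- **Unplanned movement:** As the leg landed, the frame twisted from -19° to -14.5° of yaw and its lean eased to about 15°, probably from the leg spring. I caught it by gripping the rail and turned it back to -19° while tilting it up.
- **Upright:** I measured the gripper at 0.0° pitch, and the side camera's fit of the frame gave -0.3° of lean. The top and wrist fits gave 2.0° and 2.5°, but with the frame upright they see little more than the rail, so I discounted them.
- **Position:** The feet ended about 7 mm forward of where they started. The arm presses the frame down with about 8 N.
- **Leg foot:** Depth readings put it at about (0.52, -0.054), at the counter and within 3–4 mm of where the stop should place it.
- **Other things:** All of them read within 1 mm of their start. The fork case was missed in the last top view and the dividers in the last side view, so each was checked from one camera only.

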